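# Shim the rocking dental surveyor

### The job

The white and blue dental surveyor has lost the rubber foot at one corner and rocks. Slide the orange wedge along the bench with the fingertips, thin end first, and push it in under the bare steel bolt of that corner until it bears snugly and the surveyor stands level, then press down firmly on top of that corner with a fingertip to check that it no longer rocks, and move clear. Only push and press: do not lift or pinch the wedge, do not shove the surveyor about, and leave the other things on the bench alone.

Things in the scene. Friction and masses are not known exactly. Their poses are not given: they have to be found in the camera images.
- surveyor: dental surveyor, loose, 3.6 kg: base plate 190 (x) x 150 (y) mm, z 16 to 38 mm; at x +-78, y +-90 mm a round ear 38 mm across, three with black caps and rubber feet, the one at (-78, -90) bare. Column and arm (310 mm tall), survey table and cast stand over the middle, over 90 mm from the bare corner. Origin: bench plane under the base's middle, z up. It starts level on three feet
- bare_foot (a point): lowest point of the bare domed steel bolt (18 mm across) under the ear that lost its foot, 7 mm above the bench while the surveyor is level. Axes are the surveyor's: +y points in under the base
- bare_corner (a point): top of the same ear, the middle of its bare steel bolt end, 37 mm above the bench: where to press. Unshimmed, 1 to 4 N here tips the corner 7 mm down onto the bench; a firm test press is 5 to 15 N
- wedge: orange wedge shim, 105 long (x) x 46 wide (y) mm, 70 g; 2.5 mm thick at the thin end (+x), rising evenly to 20 mm at the thick end (-x). Origin: centre of its underside. It may not point straight at the bolt. It slides freely (under 1 N) until its slope, about 28 mm behind the thin edge, meets the bolt; then a 3 to 8 N push makes it snug and it stays jammed; far more drags the surveyor
- wedge_tip (a point): middle of the wedge's thin edge
- wedge_back (a point): middle of the wedge's upright thick end face (46 x 20 mm), 10 mm above the bench: where to push
- drops_green: small white dropper bottle with green cap, 30 mm across, 80 mm tall, loose bystander; origin under its centre
- drops_red: the same with red cap, loose bystander
- drops_black: the same with black cap, loose bystander
- spare_cast: cream stone dental cast 44 x 48 x 23 mm on the bench, loose bystander; origin under its centre
- liquid_bottle: white bottle with blue cap, 52 mm across, 130 mm tall, loose bystander; origin under its centre
- articulator: blue dental articulator about 110 x 110 x 123 mm, loose bystander; origin under its centre
- wax_knife: wax knife 170 mm long lying along its x, loose bystander; origin on the bench under it, near its middle

How it is judged:
On the way, in this order (a step that is already met when the one before it is completed fails the run):
1. the wedge is under the bare bolt and bears on it, with nothing pressing on the surveyor (contact force between wedge and surveyor above 0.5 N and x of bare_foot in the frame of wedge between 0.005 and 0.045 m and y of bare_foot in the frame of wedge between -0.02 and 0.02 m and contact force between the fingers and surveyor below 0.5 N), for 0.2 s.
2. a fingertip presses down on the bare corner and the surveyor stays level on the wedge (contact force between the fingers and surveyor above 4 N and contact force between wedge and surveyor above 3 N and horizontal distance between the grasp point and bare_corner below 0.06 m and angle between surveyor's own z axis and vertical below 0.008 rad), for 0.2 s.
At the end, for the whole second after the job is handed in: the wedge lies at rest under the bare bolt (bolt within 20 mm of the wedge's centre line) and bears on it, and the surveyor stands at rest, level within 0.5 degrees (0.008 rad) (contact force between wedge and surveyor above 0.2 N and angle between surveyor's own z axis and vertical below 0.008 rad and x of bare_foot in the frame of wedge between 0.005 and 0.045 m and y of bare_foot in the frame of wedge between -0.02 and 0.02 m and linear speed of each of surveyor, wedge below 0.01 m/s); the robot touches nothing.
It fails at once if the wedge is lifted off the bench or tipped (height (world z) of wedge above 0.008 m or angle between wedge's own z axis and vertical above 0.15 rad).
It fails at once if the surveyor is shoved, turned aside or lifted (its middle by more than 15 mm or the bare corner by more than 20 mm) (distance of surveyor from where it was at the start of the episode above 0.015 m or distance of bare_corner from where it was at the start of the episode above 0.02 m).
It fails at once if the surveyor is tipped far over (angle between surveyor's own z axis and vertical above 0.09 rad).
It fails at once if the wedge is pinched or rammed (more than 28 N) (contact force between the fingers and wedge above 28 N).
It fails at once if a bystander is moved more than 20 mm (distance of any of drops_green, drops_red, drops_black, spare_cast, liquid_bottle, articulator, wax_knife from where it was at the start of the episode above 0.02 m).
It also fails if it takes over 54 s, if anything falls off the work surface, if the arm or the gripper's body presses on something with over 40 N, if the wrist force passes 120 N, or if a joint passes its speed limit or range.

### The arm

A 6-joint arm with a two-finger parallel gripper is mounted at the origin on the work surface. World frame = base frame: x ahead of the robot, y to its left, z up, the work surface at z = 0. Lengths are in m, angles in rad, forces in N, time in s.
With the tool pointing down it reaches from about 0.3 to 0.875 m from the base axis. Payload 4.2 kg.
Tool frame: the origin (TCP) lies at the centre of the arm's flange, where the gripper is bolted on; the fingertips stand 173 mm ahead of it and the grasp point (between the pads) lies 155 mm ahead of it (bot.tcp_to_tips is the y of the fingertips in the tool frame, in m); y points along the fingers, x is the direction in which the jaws open and shut, and the axes are right-handed (so a half turn about y gives the same grasp; the last joint's range is limited). The gripper opens to 85 mm and grips with 20 to 120 N. Pads are 22 mm wide; open, the fingers measure 114 mm over their backs; the gripper's body (76 mm by 85 mm) begins 54 mm behind the grasp point. The pads swing forward as they close: fully open they stand 13 mm farther back than shut.
Start: joints at [1.303, 0.32, 1.565, -0, 1.257, -0.02], TCP at [0.141, 0.557, 0.405] pointing down, gripper open.
Joint ranges: [-3.11, 3.11], [-0.84, 2.01], [0.21, 2.61], [-1.34, 4.49], [0.05, 2.63], [-2.56, 2.56]. Speed limits (rad/s): [2.57, 2.57, 3.14, 3.14, 3.14, 3.14].

### API

Orientations are given as a 3x3 rotation matrix whose columns are the frame's x, y, z axes.
In Python, from station import bot gives the robot as it stands.
- The arm moves only by the tool move_arm, never from a script. Its arguments are lists of equal length, an entry for each row: "twist": the turn, a rotation vector about the tool's x, y, z in rad, a list of three; "linear": the shift along the tool's x, y, z in cm, a list of three; "grip": the opening, from -1 (shut) to 1 (fully open). In form: {"twist": [[wx, wy, wz], ...], "linear": [[dx, dy, dz], ...], "grip": [grip, ...]}. A call has 1 to 10 rows; each row is the pose to reach, as a shift and turn from the pose commanded when the call began, along the tool's axes at that moment; what a row does not reach only later rows make up. A row lasts 1/10 s, in which the tool goes at most 50 mm and 8.59 degrees, less where a joint would pass 70% of its speed; a pose out of reach is approached as far as the arm can. A call with a gripper value outside its range is refused whole. The fingers move at their own pace and stop on an object; "newtons" is the grip in N (left out, the last holds). Time passes only in rows, so rows that repeat a pose let the fingers close. It gives the time, the measured TCP pose, the force and the opening at its end, in the units of the state.
- bot.observe(): the state, without advancing time (a new reading comes with each control period).
- bot.camera(name): name is "side" or "top"; returns a dict with "pixels" (400x640x3 uint8, red, green, blue), "depth" (400x640 float32, m along the optical axis (not along the pixel's ray), 0 where there is no reading), "fx", "fy", "cx", "cy" (pixels), "distortion" ([k1, k2, p1, p2, k3] as OpenCV has them; the pictures are not rectified), "position" and "orientation" of the camera in the world. Camera axes: x right, y down, z forward; pixel columns grow to the right and rows downward; lengths in m; the calibration is good to about 2 mm. A picture is of the moment at which its call begins.
- bot.job_done(): hands the job in, once; it reports no verdict.
The state is a dict: "t": time; "joints": joint angles; "joint_vel": joint speeds; "effort": joint torques, N m; "ee_pos": TCP position; "orientation": TCP orientation; "ft_force": force on the tool from outside, world axes, zero at the start; "wrist_torque": the same for the moment, N m; "finger_gap": finger opening in m.
Only numpy, scipy, OpenCV 4.12 (cv2) and the standard library are available. Lean on these libraries where they do the work, as an engineer would, in place of code of your own. Each camera call takes 0.05 s, during which the arm holds its last target.

## Working session

There is one attempt and no reset: what is moved stays moved. The work goes in short steps, Python scripts to look and compute and a tool call to move; the robot and the scene stay as the last step left them, time stands still between calls to the robot, and variables do not carry over. Pictures are saved under pics/ and viewed, and the job is handed in when it is done.

Besides the shell and the picture viewer there is one more tool, called after "Emit:" as name(argument=value, ...) on one line, values as JSON. move_arm: Moves the arm, as the interface text tells. Its arguments: {"type":"object","properties":{"twist":{"type":"array"},"linear":{"type":"array"},"grip":{"type":"array"},"newtons":{"type":"number"}},"required":["twist","linear","grip"]}

```bash
ls; mkdir -p pics
python3 - <<'E'
from station import bot
import cv2,pickle
d={}
for n in("top","side"):
    c=bot.camera(n); d[n]=c
    cv2.imwrite(f"pics/{n}0.png",c["pixels"][:,:,::-1])
    print(n,c["fx"],c["fy"],c["cx"],c["cy"],c["distortion"],c["position"],c["orientation"])
pickle.dump(d,open("c0.pkl","wb"))
print(bot.observe())
E
```

```text
pics
top 429.4378985795103 429.4378985795103 320.3818314780628 197.9657785544172 [-0.09416891  0.          0.          0.          0.        ] [ 0.41248884 -0.00355819  1.31759207] [[-0.01103632 -0.99598307  0.08885896]
 [-0.99975182  0.01271041  0.01829617]
 [-0.01935211 -0.08863499 -0.99587616]]
side 404.7186958537676 404.7186958537676 314.2665824207738 199.59151213567065 [0.00321161 0.         0.         0.         0.        ] [-0.17422955 -0.78849256  0.74967154] [[ 0.76216612 -0.36726641  0.53312118]
 [-0.64737591 -0.42895888  0.62999898]
 [-0.0026904  -0.82529368 -0.56469735]]
{'t': 0.1, 'joints': array([ 1.30301494e+00,  3.20243801e-01,  1.56556928e+00,  2.02698506e-05,
        1.25740054e+00, -2.00189076e-02]), 'joint_vel': array([ 0.00152471, -0.00185962, -0.00021249,  0.00109871, -0.0004841 ,
        0.00022897]), 'effort': array([-1.50839835e-03, -4.16406262e+01, -2.34703749e+01, -2.71434292e-04,
        4.90926584e-03, -1.43804601e-05]), 'ee_pos': array([0.14097769, 0.55729489, 0.40395226]), 'orientation': array([[ 2.45241093e-01, -4.47491303e-04, -9.69462019e-01],
       [ 9.69460768e-01, -1.55809487e-03,  2.45241496e-01],
       [-1.62025724e-03, -9.99998686e-01,  5.17163715e-05]]), 'ft_force': array([-0.95023897, -0.37134983, -0.05410825]), 'wrist_torque': array([-0.0049694 ,  0.01893008,  0.02215756]), 'finger_gap': 0.08552764515803882}
```

View pics/top0.png

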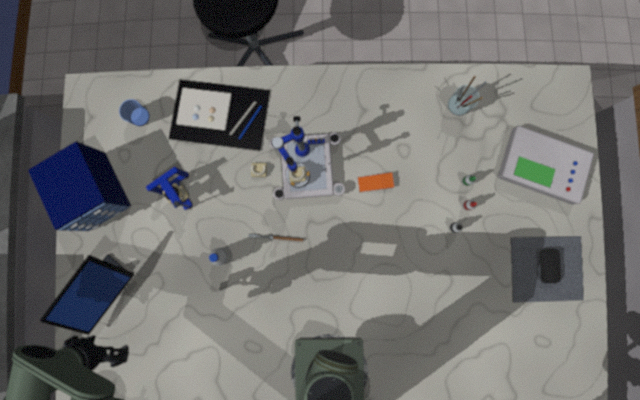

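View pics/side0.png

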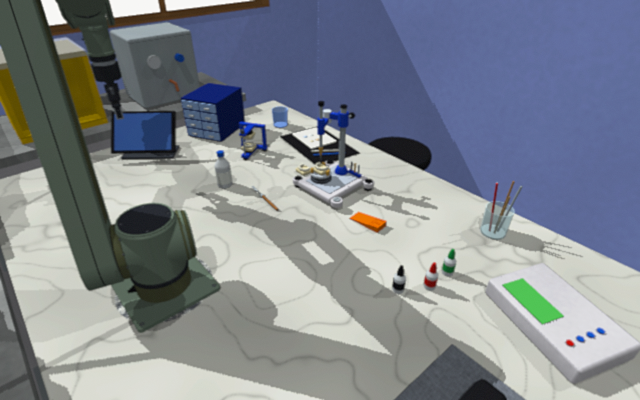

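```bash
cat > h.py <<'E'
import numpy as np,cv2,pickle
def ray(c,u,v):
    K=np.array([[c["fx"],0,c["cx"]],[0,c["fy"],c["cy"]],[0,0,1]])
    p=cv2.undistortPoints(np.array([[[u,v]]],float),K,np.array(c["distortion"]))[0,0]
    return np.array(c["orientation"])@np.array([p[0],p[1],1.])
def at(c,u,v,z):
    r=ray(c,u,v);o=np.array(c["position"]);return o+r*(z-o[2])/r[2]
def px(c,P):
    K=np.array([[c["fx"],0,c["cx"]],[0,c["fy"],c["cy"]],[0,0,1]])
    R=np.array(c["orientation"]).T;t=-R@np.array(c["position"])
    return cv2.projectPoints(np.array(P,float).reshape(-1,1,3),cv2.Rodrigues(R)[0],t,K,np.array(c["distortion"]))[0][:,0]
def crop(c,x0,x1,y0,y1,s,f):
    im=cv2.resize(c["pixels"][y0:y1,x0:x1,::-1],None,fx=s,fy=s,interpolation=cv2.INTER_CUBIC)
    cv2.imwrite(f,im)
E
python3 - <<'E'
from h import *
d=pickle.load(open("c0.pkl","rb"))
crop(d["top"],265,405,110,210,5,"pics/t1.png")
crop(d["side"],280,400,160,240,6,"pics/s1.png")
c=d["top"]
for v in (182,188): print([round(float(x),3) for x in c["depth"][v,330:400:5]])
E
```

```text
[1.29, 1.326, 1.327, 1.326, 1.327, 1.328, 1.323, 1.319, 1.314, 1.315, 1.313, 1.312, 1.311, 1.322]
[1.29, 1.291, 1.288, 1.319, 1.321, 1.326, 1.321, 1.32, 1.315, 1.316, 1.308, 1.323, 1.323, 1.318]
```

View pics/t1.png

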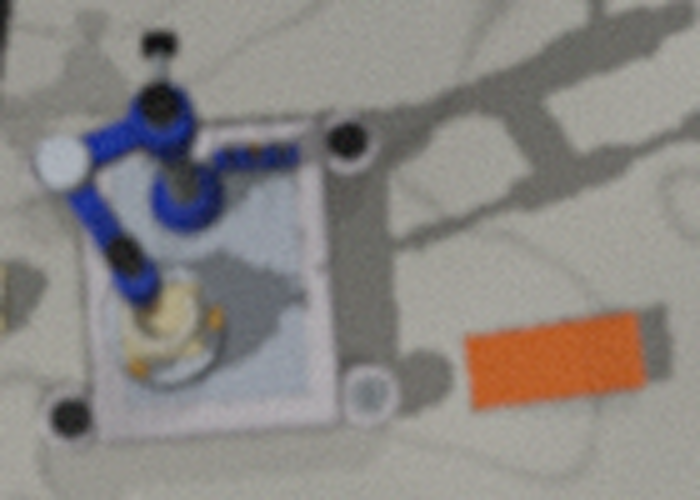

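View pics/s1.png

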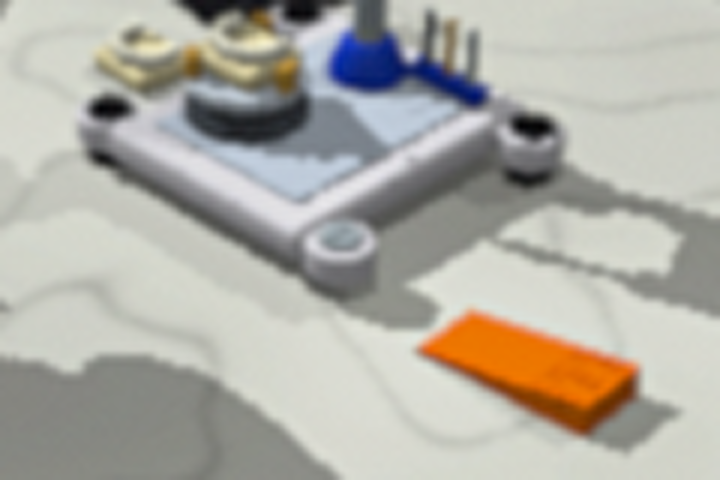

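```bash
cat >> h.py <<'E'
from scipy.optimize import least_squares
WC=np.array([[.0525,.023,.0025],[.0525,-.023,.0025],[-.0525,.023,.02],[-.0525,-.023,.02]])
def wcorn(p):
    x,y,a=p;c,s=np.cos(a),np.sin(a);R=np.array([[c,-s,0],[s,c,0],[0,0,1]]);return WC@R.T+[x,y,0]
E
python3 - <<'E'
from h import *
d=pickle.load(open("c0.pkl","rb"))
T=lambda x,y:((x+.5)/5-.5+265,(y+.5)/5-.5+110)
S=lambda x,y:((x+.5)/6-.5+280,(y+.5)/6-.5+160)
t=[T(466,337),T(473,409),T(642,314),T(646,387)]
s=[S(418,349),S(472,311),S(583,410),S(638,369)]
# world +y heading: wedge +x ~ +y; wedge +y -> world -x (image down)
t=np.array([t[1],t[0],t[3],t[2]]);s=np.array(s)
for use in("ts","t","s"):
    f=lambda p:np.concatenate(([(px(d["top"],wcorn(p))-t).ravel()] if "t" in use else [])+([(px(d["side"],wcorn(p))-s).ravel()] if "s" in use else []))
    r=least_squares(f,[.47,-.2,1.57]);print(use,r.x,np.degrees(r.x[2]),r.fun.round(1), 'tip',wcorn(r.x)[:2].mean(0),'back',wcorn(r.x)[2:].mean(0))
c=d["top"]
print("bolt top",at(c,*T(370,394),.037), at(d["side"],*S(343,237),.037))
b=at(c,*T(349,139),.04),at(c,*T(70,418),.04);print("caps",b, "side", at(d["side"],*S(531,126),.042),at(d["side"],*S(110,107),.042))
E
```

```text
ts [ 0.57585966 -0.14944332  1.66112346] 95.17536375879187 [ 0.1  0.1 -0.2 -0.2  0.2  0.4 -0.8  0.1 -0.3 -0.   0.3 -0.   0.2  0.2
  0.5  0.1] tip [ 0.57112394 -0.09715735  0.0025    ] back [ 0.58059539 -0.20172929  0.02      ]
t [ 0.5761276  -0.1499942   1.66130322] 95.18566275450445 [ 0.2  0.   0.  -0.3  0.4  0.3 -0.6 -0. ] tip [ 0.57138247 -0.09770908  0.0025    ] back [ 0.58087272 -0.20227932  0.02      ]
s [ 0.57581697 -0.14875703  1.66103263] 95.17015924542731 [-0.5 -0.1  0.1 -0.1  0.   0.1  0.3  0. ] tip [ 0.57108599 -0.09647063  0.0025    ] back [ 0.58054795 -0.20104343  0.02      ]
bolt top [ 0.55484943 -0.03498193  0.037     ] [ 0.55375203 -0.03693502  0.037     ]
caps (array([ 0.71013811, -0.02459174,  0.04      ]), array([0.54243029, 0.14505977, 0.04      ])) side [ 0.70207681 -0.03003494  0.042     ] [0.53764291 0.13757369 0.042     ]
```

```bash
cat >> h.py <<'E'
def goal(pos,jaw_deg):
    from station import bot
    o=bot.observe();R=np.array(o["orientation"]);p=np.array(o["ee_pos"])
    a=np.radians(jaw_deg);x=np.array([np.cos(a),np.sin(a),0]);y=np.array([0,0,-1.]);Rg=np.column_stack([x,y,np.cross(x,y)])
    from scipy.spatial.transform import Rotation as Ro
    w=Ro.from_matrix(R.T@Rg).as_rotvec()
    print("t",o["t"],"p",p.round(4),"ft",np.round(o["ft_force"],2),"gap",o["finger_gap"],"jaw",np.degrees(np.arctan2(R[1,0],R[0,0])))
    print("twist",w.round(4),"linear cm",(R.T@(np.array(pos)-p)*100).round(2))
E
python3 - <<'E'
from h import *
from station import bot
print(bot.tcp_to_tips)
goal([.42,0,.405],20)
goal([.586,-.236,.405],8.95)
E
```

```text
0.1734
t 0.1 p [0.141  0.5573 0.404 ] ft [-0.95 -0.37 -0.05] gap 0.08552764515803882 jaw 75.80389893296612
twist [ 7.00e-04  9.74e-01 -1.50e-03] linear cm [-4.718e+01 -3.000e-02 -4.072e+01]
t 0.1 p [0.141  0.5573 0.404 ] ft [-0.95 -0.37 -0.05] gap 0.08552764515803882 jaw 75.80389893296612
twist [ 9.0000e-04  1.1668e+00 -1.5000e-03] linear cm [-65.99  -0.   -62.6 ]
```

Emit:
move_arm(twist=[[0,0.1,0],[0,0.2,0],[0,0.3,0],[0,0.4,0],[0,0.5,0],[0,0.6,0],[0,0.7,0],[0,0.8,0],[0,0.9,0],[0,0.974,0]], linear=[[-3.7,0,-3.2],[-7.4,0,-6.4],[-11.1,0,-9.6],[-14.8,0,-12.8],[-18.5,0,-16],[-22.2,0,-19.2],[-25.9,0,-22.4],[-29.6,0,-25.6],[-33.3,0,-28.8],[-37,0,-32]], grip=[-0.75,-0.75,-0.75,-0.75,-0.75,-0.75,-0.75,-0.75,-0.75,-0.75], newtons=20)

```text
t: 1.1
ee_pos: [0.3607, 0.1183, 0.4047]
orientation: [[0.941, 0.0, -0.339], [0.339, 0.0, 0.941], [0.0, -1.0, 0.0]]
ft_force: [0.5, 0.9, 0.8]
finger_gap: 0.0109
```

Run:
```python
from h import *
goal([.42,0,.405],20)
goal([.586,-.236,.405],8.95)
```

```text
t 1.1 p [0.3607 0.1183 0.4047] ft [0.55 0.93 0.8 ] gap 0.010867927073495176 jaw 19.808121372113575
twist [-0.0002 -0.0033  0.0003] linear cm [  1.57  -0.03 -13.14]
t 1.1 p [0.3607 0.1183 0.4047] ft [0.55 0.93 0.8 ] gap 0.010867927073495176 jaw 19.808121372113575
twist [-0.0002  0.1895  0.0003] linear cm [ 9.190e+00 -4.000e-02 -4.097e+01]
```

Emit:
move_arm(twist=[[0,0.0,0],[0,0.0,0],[0,0,0],[0,0.05,0],[0,0.1,0],[0,0.15,0],[0,0.19,0],[0,0.19,0],[0,0.19,0],[0,0.19,0]], linear=[[0.5,0,-4.4],[1,0,-8.8],[1.57,0,-13.1],[2.8,0,-17.7],[4.1,0,-22.5],[5.4,0,-27.2],[6.7,0,-31.9],[8,0,-36.5],[9.2,0,-41],[9.2,0,-41]], grip=[-0.75,-0.75,-0.75,-0.75,-0.75,-0.75,-0.75,-0.75,-0.75,-0.75])

```text
t: 2.1
ee_pos: [0.5894, -0.2379, 0.4025]
orientation: [[0.988, -0.0, -0.155], [0.155, -0.001, 0.988], [-0.0, -1.0, -0.001]]
ft_force: [-1.1, 1.1, 0.7]
finger_gap: 0.0104
```

Run:
```python
from h import *
from station import bot
goal([.586,-.236,.185],8.95)
c=bot.camera("side");cv2.imwrite("pics/s2.png",c["pixels"][:,:,::-1])
```

```text
t 2.1 p [ 0.5894 -0.2379  0.4025] ft [-1.14  1.06  0.66] gap 0.01038052614609485 jaw 8.897836021533559
twist [ 0.0013 -0.0009 -0.0004] linear cm [-0.3  21.75  0.26]
```

View pics/s2.png

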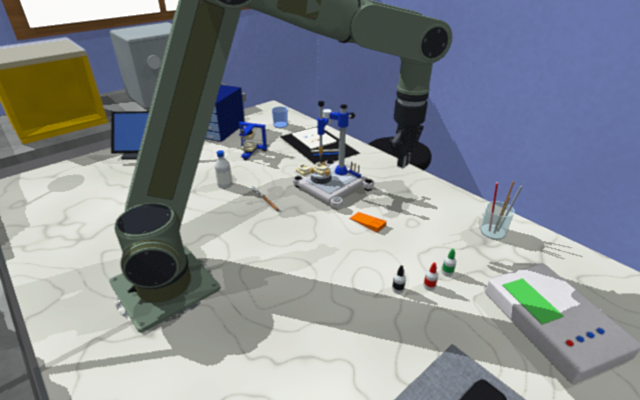

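Emit:
move_arm(twist=[[0,0,0],[0,0,0],[0,0,0],[0,0,0],[0,0,0],[0,0,0],[0,0,0],[0,0,0]], linear=[[0,4,0],[0,8,0],[0,12,0],[0,16,0],[0,19,0],[0,20.5,0],[0,20.5,0],[0,20.5,0]], grip=[-0.75,-0.75,-0.75,-0.75,-0.75,-0.75,-0.75,-0.75])

```text
t: 2.95
ee_pos: [0.587, -0.2328, 0.2003]
orientation: [[0.987, 0.0, -0.159], [0.159, 0.0, 0.987], [0.0, -1.0, 0.0]]
ft_force: [-0.0, 0.2, -0.3]
finger_gap: 0.0106
```

Run:
```python
from h import *
from station import bot
goal([.586,-.236,.181],8.95)
d={n:bot.camera(n) for n in("top","side")};pickle.dump(d,open("c2.pkl","wb"))
crop(d["side"],320,440,140,250,6,"pics/s3.png")
crop(d["top"],330,440,130,220,6,"pics/t3.png")
```

```text
t 2.95 p [ 0.587  -0.2328  0.2003] ft [-0.04  0.16 -0.27] gap 0.010645519347402571 jaw 9.151183913225118
twist [-0.0002  0.0035  0.0002] linear cm [-0.15  1.93 -0.3 ]
```

View pics/s3.png

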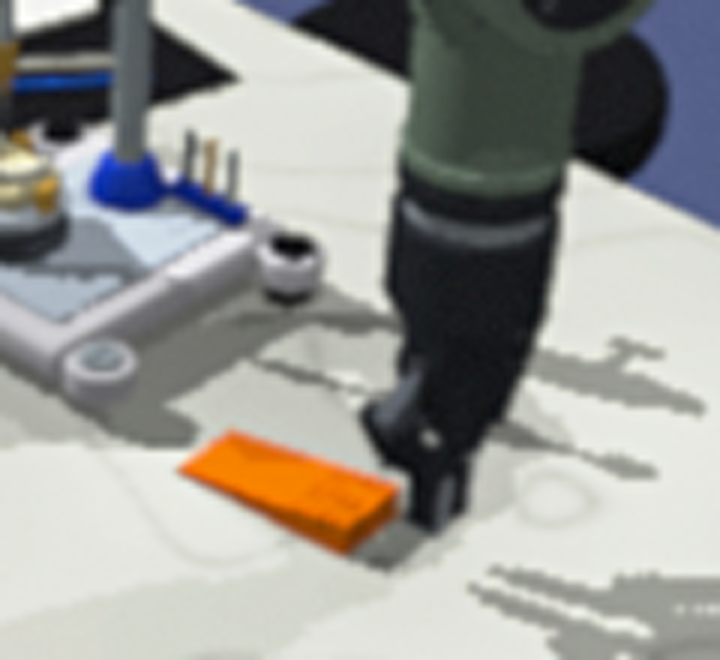

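View pics/t3.png

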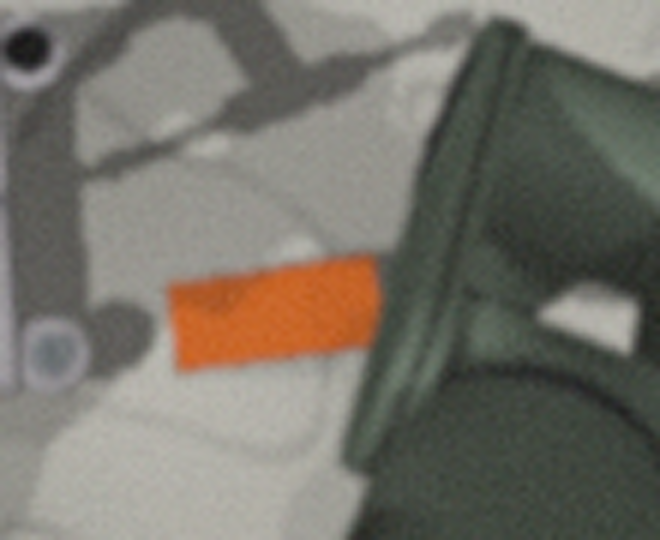

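Emit:
move_arm(twist=[[0,0,0],[0,0,0],[0,0,0],[0,0,0],[0,0,0],[0,0,0],[0,0,0],[0,0,0],[0,0,0],[0,0,0]], linear=[[-0.15,1.2,0],[-0.15,2.1,0],[-0.15,2.1,0],[-0.15,2.1,0.5],[-0.15,2.1,1.0],[-0.15,2.1,1.5],[-0.15,2.1,2.0],[-0.15,2.1,2.5],[-0.15,2.1,3.0],[-0.15,2.1,3.0]], grip=[-0.75,-0.75,-0.75,-0.75,-0.75,-0.75,-0.75,-0.75,-0.75,-0.75])

```text
t: 4.05
ee_pos: [0.5809, -0.2035, 0.1788]
orientation: [[0.987, -0.0, -0.159], [0.159, 0.0, 0.987], [0.0, -1.0, 0.0]]
ft_force: [0.7, 0.3, 0.6]
finger_gap: 0.0105
```

Run:
```python
from h import *
from station import bot
goal([.586,-.236,.181],8.95)
d={n:bot.camera(n) for n in("top","side")};pickle.dump(d,open("c3.pkl","wb"))
crop(d["side"],310,420,150,240,6,"pics/s4.png")
crop(d["top"],330,430,130,220,6,"pics/t4.png")
```

```text
t 4.05 p [ 0.5809 -0.2035  0.1788] ft [0.75 0.35 0.55] gap 0.010491671325907049 jaw 9.148417264731428
twist [-0.0002  0.0035  0.    ] linear cm [-0.01 -0.22 -3.29]
```

View pics/s4.png

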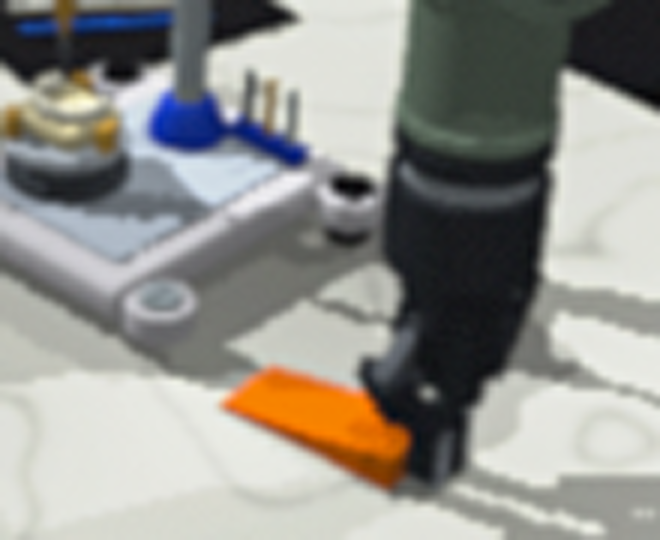

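View pics/t4.png

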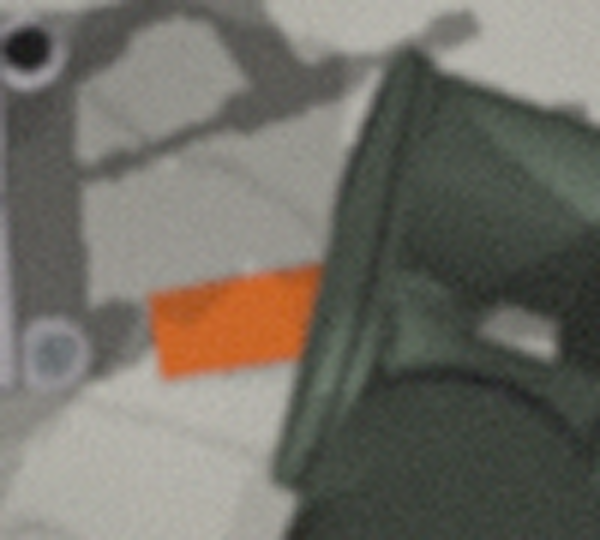

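```bash
cat > est.py <<'E'
from h import *
import sys
# orange silhouette edges in top: fit by mask of visible orange vs predicted, thin corners and side lines
def fit(d,tc,sc,p0=(.57,-.13,1.73)):
    # tc: top thin corners [(wedge +y),( -y)], sc: side same
    P=np.array(tc);S=np.array(sc)
    f=lambda p:np.concatenate([(px(d["top"],wcorn(p)[:len(P)])-P).ravel(),(px(d["side"],wcorn(p)[:len(S)])-S).ravel()])
    r=least_squares(f,p0);p=r.x
    h=np.array([np.cos(p[2]),np.sin(p[2])]);n=np.array([-h[1],h[0]])
    b=np.array([.5545,-.036])-p[:2]
    print("pose",p.round(4),np.degrees(p[2]).round(1),"res",r.fun.round(1),"bolt in wedge",(b@h).round(4),(b@n).round(4))
E
python3 - <<'E'
from est import *
d=pickle.load(open("c3.pkl","rb"))
T=lambda x,y:((x+.5)/6-.5+330,(y+.5)/6-.5+130)
S=lambda x,y:((x+.5)/6-.5+310,(y+.5)/6-.5+150)
fit(d,[T(163,379),T(150,296)],[S(222,405),S(273,367),S(393,490)])
print(at(d["top"],*T(56,352),.037))
# side edges direction
a=at(d["top"],*T(150,296),.0025);b=at(d["top"],*T(322,264),.02*.95);print(np.degrees(np.arctan2(*(a-b)[[1,0]])))
a=at(d["top"],*T(163,379),.0025);b=at(d["top"],*T(302,357),.017);print(np.degrees(np.arctan2(*(a-b)[[1,0]])))
E
```

```text
pose [ 0.57   -0.1435  1.6607] 95.2 res [ 0.6  0.7  1.1 -0.2 -0.4  0.5  0.7  0.5 -1.1 -3.3] bolt in wedge 0.1084 0.0057
[ 0.55528952 -0.0359379   0.037     ]
98.5861873384681
97.23783692365893
```

Emit:
move_arm(twist=[[0,0,0],[0,0,0],[0,0,0],[0,0,0],[0,0,0],[0,0,0],[0,0,0],[0,0,0],[0,0,0],[0,0,0]], linear=[[0,0,0.5],[0,0,1.0],[0,0,1.5],[0,0,2.0],[0,0,2.5],[0,0,3.0],[0,0,3.5],[0,0,4.0],[0,0,4.5],[0,0,5]], grip=[-0.75,-0.75,-0.75,-0.75,-0.75,-0.75,-0.75,-0.75,-0.75,-0.75])

```text
t: 5.15
ee_pos: [0.573, -0.1544, 0.1787]
orientation: [[0.987, 0.0, -0.158], [0.158, 0.0, 0.987], [0.0, -1.0, 0.0]]
ft_force: [0.0, -1.6, 0.7]
finger_gap: 0.0105
```

Run:
```python
from h import *
from station import bot
goal([.586,-.236,.181],8.95)
d={n:bot.camera(n) for n in("top","side")};pickle.dump(d,open("c4.pkl","wb"))
crop(d["side"],310,420,150,240,6,"pics/s5.png")
crop(d["top"],320,420,130,220,6,"pics/t5.png")
```

```text
t 5.15 p [ 0.573  -0.1544  0.1787] ft [ 0.02 -1.58  0.69] gap 0.01050500261553296 jaw 9.111500448498717
twist [-0.      0.0028  0.0001] linear cm [-0.   -0.23 -8.27]
```

View pics/s5.png

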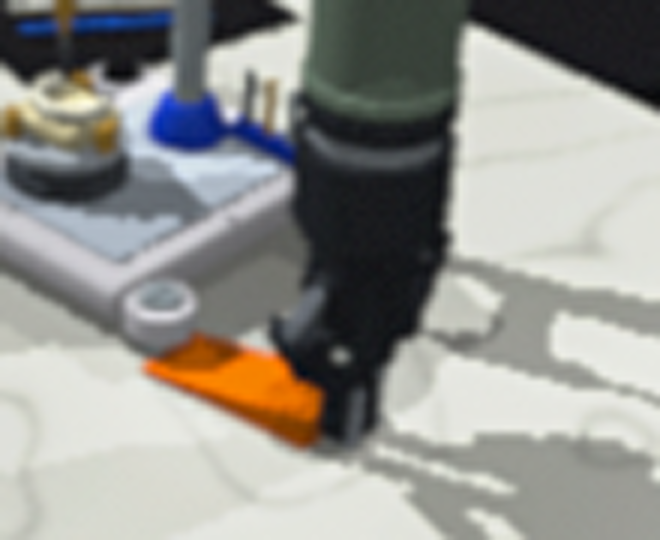

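View pics/t5.png

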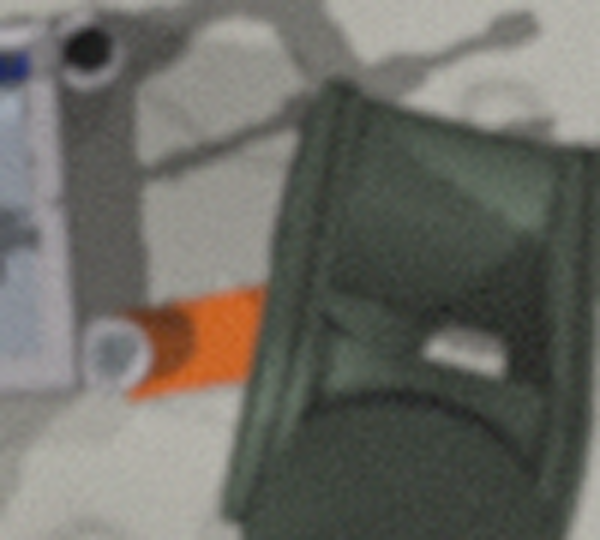

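Run:
```python
from est import *
d=pickle.load(open("c4.pkl","rb"))
T=lambda x,y:((x+.5)/6-.5+320,(y+.5)/6-.5+130)
S=lambda x,y:((x+.5)/6-.5+310,(y+.5)/6-.5+150)
print("corner+y top",at(d["top"],*T(130,400),.0025),"side",at(d["side"],*S(145,367),.0025))
a=at(d["top"],*T(130,400),.0025);b=at(d["top"],*T(248,380),.016);print(np.degrees(np.arctan2(*(a-b)[[1,0]])))
a=at(d["top"],*T(142,310),.004);b=at(d["top"],*T(265,288),.018);print(np.degrees(np.arctan2(*(a-b)[[1,0]])),a,b)
h=np.radians(98.5)
h=np.array([np.cos(h),np.sin(h)]);n=np.array([-h[1],h[0]])
for c in (at(d["top"],*T(130,400),.0025),at(d["side"],*S(145,367),.0025)):
    o=c[:2]-.0525*h-.023*n;q=np.array([.5545,-.036])-o;print("bolt in wedge",q@h,q@n,"back-TCP",(o-.0525*h-[.573,-.1544])@h)
```

```text
corner+y top [ 0.53430643 -0.04360974  0.0025    ] side [ 0.53747104 -0.04205002  0.0025    ]
97.8086014014826
97.9337827051256 [ 0.5804872  -0.05044342  0.004     ] [ 0.5891532  -0.11262662  0.018     ]
bolt in wedge 0.057041358707387 0.0019034502569281295 back-TCP 0.010292593620561737
bolt in wedge 0.05596652930424128 0.005263833653389529 back-TCP 0.011367423023707452
```

Emit:
move_arm(twist=[[0,0,0],[0,0,0],[0,0,0],[0,0,0],[0,0,0],[0,0,0],[0,0,0],[0,0,0]], linear=[[0,0,0.4],[0,0,0.8],[0,0,1.2],[0,0,1.6],[0,0,2.0],[0,0,2.3],[0,0,2.6],[0,0,2.6]], grip=[-0.75,-0.75,-0.75,-0.75,-0.75,-0.75,-0.75,-0.75])

```text
t: 6.05
ee_pos: [0.5688, -0.1287, 0.1787]
orientation: [[0.987, -0.0, -0.159], [0.159, 0.0, 0.987], [-0.0, -1.0, 0.0]]
ft_force: [-0.1, -0.8, 0.5]
finger_gap: 0.0108
```

Run:
```python
from h import *
from station import bot
goal([.586,-.236,.181],8.95)
d={n:bot.camera(n) for n in("top","side")};pickle.dump(d,open("c5.pkl","wb"))
crop(d["side"],290,400,150,240,6,"pics/s6.png")
crop(d["top"],320,420,130,220,6,"pics/t6.png")
```

```text
t 6.05 p [ 0.5688 -0.1287  0.1787] ft [-0.13 -0.8   0.55] gap 0.010814725561585302 jaw 9.126132094601175
twist [-0.0004  0.0031 -0.0002] linear cm [ -0.    -0.24 -10.87]
```

View pics/s6.png

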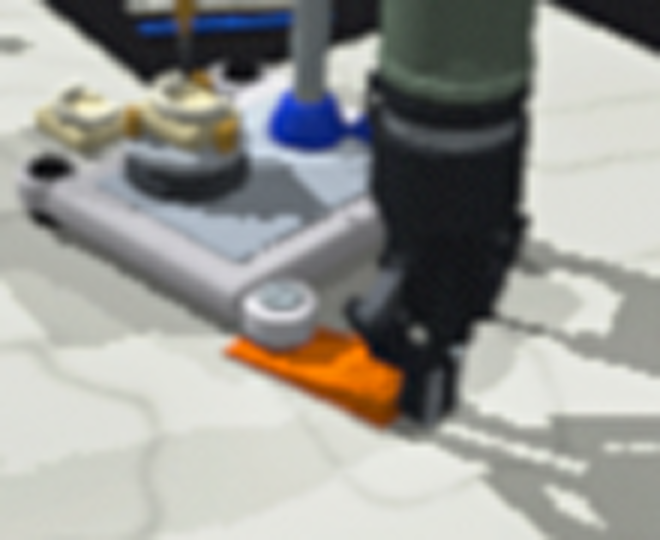

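View pics/t6.png

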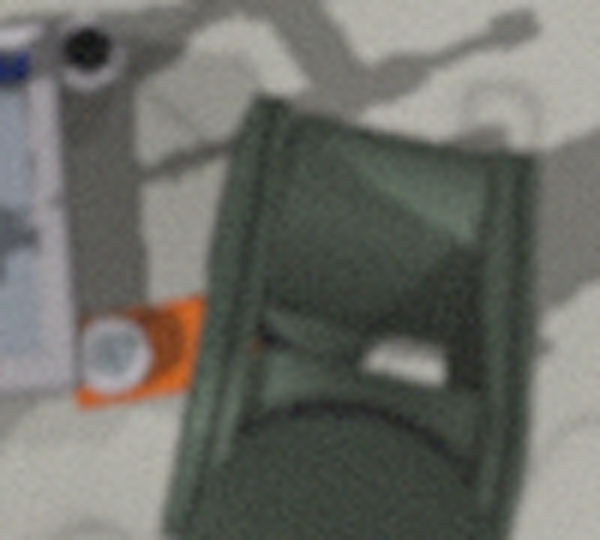

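Emit:
move_arm(twist=[[0,0,0],[0,0,0],[0,0,0],[0,0,0],[0,0,0]], linear=[[0,0,0.1],[0,0,0.2],[0,0,0.3],[0,0,0.4],[0,0,0.4]], grip=[-0.75,-0.75,-0.75,-0.75,-0.75])

```text
t: 6.65
ee_pos: [0.5685, -0.1255, 0.1788]
orientation: [[0.987, 0.001, -0.159], [0.159, -0.001, 0.987], [0.001, -1.0, -0.001]]
ft_force: [0.9, -3.1, -0.9]
finger_gap: 0.0106
```

Emit:
move_arm(twist=[[0,0,0],[0,0,0],[0,0,0]], linear=[[0,0,0.1],[0,0,0.1],[0,0,0.1]], grip=[-0.75,-0.75,-0.75])

```text
t: 6.95
ee_pos: [0.5684, -0.1247, 0.1788]
orientation: [[0.987, 0.001, -0.159], [0.159, -0.001, 0.987], [0.001, -1.0, -0.001]]
ft_force: [1.2, -5.4, -1.8]
finger_gap: 0.0108
```

Emit:
move_arm(twist=[[0,0,0],[0,0,0],[0,0,0]], linear=[[0,0,0.1],[0,0,0.1],[0,0,0.1]], grip=[-0.75,-0.75,-0.75])

```text
t: 7.25
ee_pos: [0.5683, -0.124, 0.1789]
orientation: [[0.987, 0.002, -0.159], [0.159, -0.002, 0.987], [0.001, -1.0, -0.002]]
ft_force: [1.7, -6.0, -0.7]
finger_gap: 0.0105
```

Emit:
move_arm(twist=[[0,0,0],[0,0,0],[0,0,0]], linear=[[0,0,0.1],[0,0,0.1],[0,0,0.1]], grip=[-0.75,-0.75,-0.75])

```text
t: 7.55
ee_pos: [0.5683, -0.1233, 0.179]
orientation: [[0.987, 0.002, -0.159], [0.159, -0.002, 0.987], [0.002, -1.0, -0.003]]
ft_force: [1.1, -7.3, -1.2]
finger_gap: 0.0105
```

Run:
```python
from h import *
from station import bot
goal([.586,-.236,.181],8.95)
d={n:bot.camera(n) for n in("top","side")};pickle.dump(d,open("c6.pkl","wb"))
o=pickle.load(open("c0.pkl","rb"))
f="pics/s7.png";crop(d["side"],290,400,150,240,6,f);crop(d["top"],320,420,130,220,6,"pics/t7.png")
# surveyor shift by template match
for n,(x0,x1,y0,y1) in {"top":(270,350,112,172),"side":(290,345,160,200)}.items():
    a=cv2.cvtColor(o[n]["pixels"],cv2.COLOR_RGB2GRAY)[y0:y1,x0:x1].astype(np.float32);b=cv2.cvtColor(d[n]["pixels"],cv2.COLOR_RGB2GRAY)[y0:y1,x0:x1].astype(np.float32)
    print(n,cv2.phaseCorrelate(a,b,cv2.createHanningWindow(a.shape[::-1],cv2.CV_32F)))
```

```text
t 7.55 p [ 0.5683 -0.1233  0.179 ] ft [ 1.09 -7.31 -1.18] gap 0.010508824958898513 jaw 9.15872003919005
twist [0.0026 0.0036 0.0017] linear cm [ -0.04  -0.17 -11.41]
top ((-0.14811431786225882, -0.00587105369159957), 0.9609982562065125)
side ((-0.21159579387902028, 0.08500288520516719), 1.006764140923818)
```

View pics/s7.png

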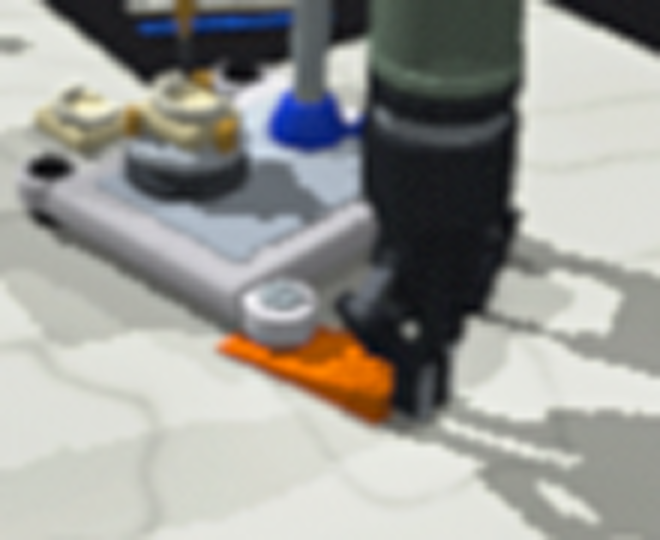

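View pics/t7.png

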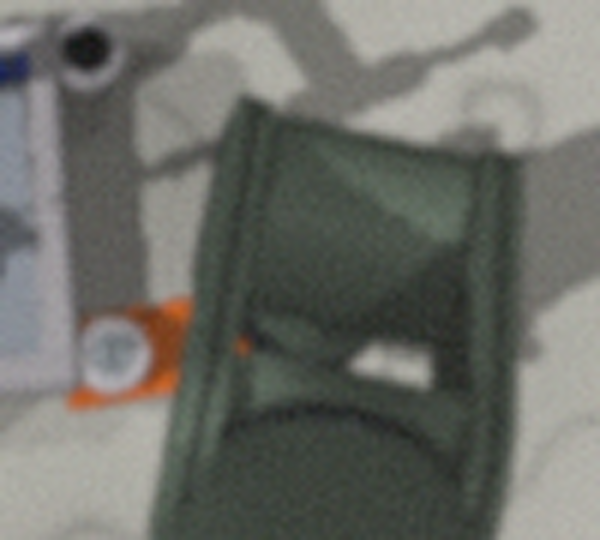

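Emit:
move_arm(twist=[[0,0,0],[0,0,0],[0,0,0],[0,0,0],[0,0,0],[0,0,0],[0,0,0],[0,0,0],[0,0,0]], linear=[[0,0,-0.2],[0,0,-0.6],[0,0,-1.5],[0,0,-3],[0,0,-4],[0,-3,-4],[0,-7,-4],[0,-9,-4],[0,-9,-4]], grip=[-0.75,-0.75,-0.75,-0.75,-0.75,-0.75,-1,-1,-1])

```text
t: 8.55
ee_pos: [0.5751, -0.1629, 0.2721]
orientation: [[0.988, 0.007, -0.157], [0.157, -0.002, 0.988], [0.007, -1.0, -0.003]]
ft_force: [0.8, 1.0, 0.6]
finger_gap: 0.0002
```

Run:
```python
from est import *
from station import bot
goal([.5545,-.036,.25],9.1)
goal([.5545,-.036,.1734+.037],9.1)
d={n:bot.camera(n) for n in("top","side")};pickle.dump(d,open("c7.pkl","wb"))
crop(d["side"],290,400,150,240,6,"pics/s8.png");crop(d["top"],320,420,130,220,6,"pics/t8.png")
```

```text
t 8.55 p [ 0.5751 -0.1629  0.2721] ft [0.81 0.98 0.58] gap 0.0001723157974216441 jaw 9.059918901660625
twist [ 0.0031 -0.0007  0.0067] linear cm [-0.06  2.17 12.86]
t 8.55 p [ 0.5751 -0.1629  0.2721] ft [0.81 0.98 0.58] gap 0.0001723157974216441 jaw 9.059918901660625
twist [ 0.0031 -0.0007  0.0067] linear cm [-0.08  6.13 12.87]
```

View pics/s8.png

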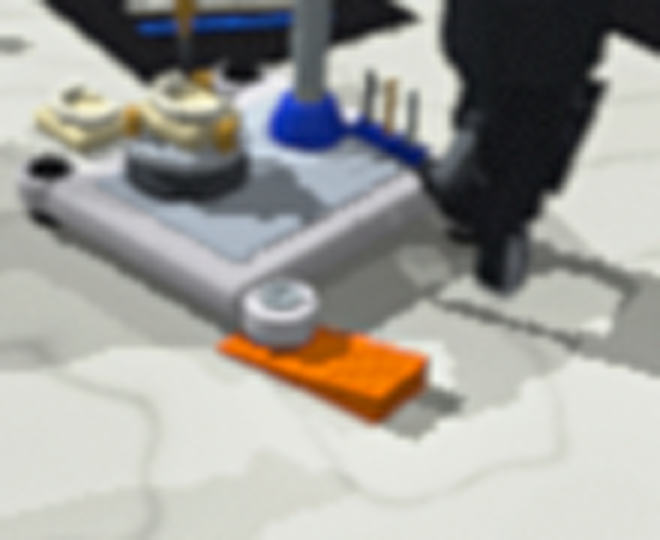

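View pics/t8.png

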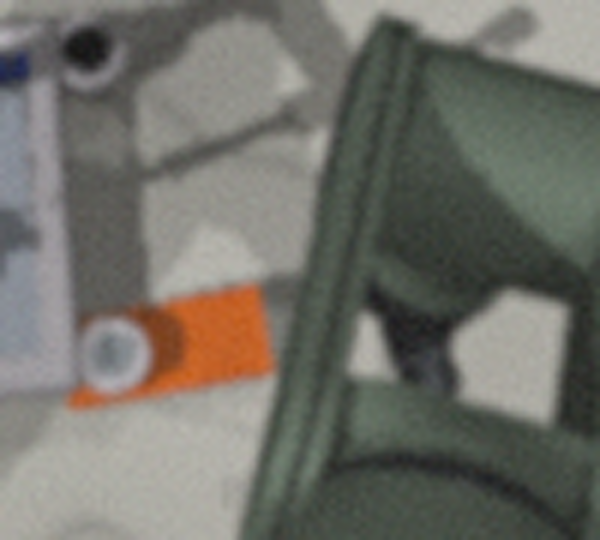

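Emit:
move_arm(twist=[[0,0,0],[0,0,0],[0,0,0],[0,0,0],[0,0,0],[0,0,0],[0,0,0],[0,0,0]], linear=[[0,0,3],[0,0,6],[0,0,9],[0,0,11],[0,1,12.8],[0,3,12.8],[0,4,12.8],[0,4,12.8]], grip=[-1,-1,-1,-1,-1,-1,-1,-1])

```text
t: 9.45
ee_pos: [0.553, -0.0355, 0.2261]
orientation: [[0.987, -0.006, -0.158], [0.158, 0.001, 0.987], [-0.006, -1.0, 0.001]]
ft_force: [-0.1, -0.4, 0.0]
finger_gap: -0.0002
```

Run:
```python
from est import *
from station import bot
goal([.5545,-.036,.1734+.037],9.1)
c=pickle.load(open("c7.pkl","rb"))
T=lambda x,y:((x+.5)/6-.5+320,(y+.5)/6-.5+130)
S=lambda x,y:((x+.5)/6-.5+290,(y+.5)/6-.5+150)
t=np.array([T(70,409),T(275,373),T(262,286)]);s=np.array([S(218,349),S(378,402),S(430,357)])
f=lambda p:np.concatenate([(px(c["top"],wcorn(p)[[0,2,3]])-t).ravel(),(px(c["side"],wcorn(p)[[0,2,3]])-s).ravel()])
r=least_squares(f,[.57,-.08,1.7]);p=r.x;h=np.array([np.cos(p[2]),np.sin(p[2])]);n=np.array([-h[1],h[0]])
b=np.array([.5545,-.036])-p[:2];print(p,np.degrees(p[2]),r.fun.round(1),b@h,b@n)
d={n:bot.camera(n) for n in("top","side")}
crop(d["side"],290,400,140,230,6,"pics/s9.png")
```

```text
t 9.45 p [ 0.553  -0.0355  0.2261] ft [-0.11 -0.41  0.04] gap -0.0002143530132615942 jaw 9.099062676049524
twist [-0.0015 -0.     -0.0057] linear cm [ 0.15  1.56 -0.08]
[ 0.56009481 -0.06167286  1.71408805] 98.21001084773513 [ 0.1  0.1  0.1  0.2 -0.2 -0.1 -0.1 -0.2 -0.  -0.4  0.3  0.4] 0.026208698352264415 0.0018713385259846625
```

View pics/s9.png

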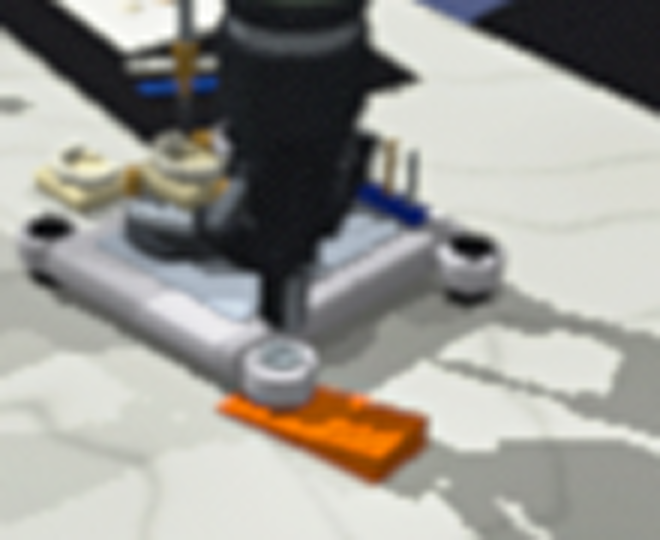

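Emit:
move_arm(twist=[[0,0,0],[0,0,0],[0,0,0],[0,0,0],[0,0,0],[0,0,0]], linear=[[0,0.5,0],[0,0.9,0],[0,1.2,0],[0,1.4,0],[0,1.5,0],[0,1.5,0]], grip=[-1,-1,-1,-1,-1,-1])

```text
t: 10.15
ee_pos: [0.5538, -0.0353, 0.2136]
orientation: [[0.987, -0.0, -0.158], [0.158, 0.0, 0.987], [-0.0, -1.0, 0.0]]
ft_force: [-0.3, -0.0, 0.4]
finger_gap: 0.0004
```

Emit:
move_arm(twist=[[0,0,0],[0,0,0],[0,0,0]], linear=[[0,0.1,0],[0,0.1,0],[0,0.1,0]], grip=[-1,-1,-1])

```text
t: 10.45
ee_pos: [0.5539, -0.0353, 0.2128]
orientation: [[0.987, 0.0, -0.158], [0.158, 0.0, 0.987], [0.0, -1.0, 0.0]]
ft_force: [-0.5, 0.4, -0.3]
finger_gap: 0.0002
```

Emit:
move_arm(twist=[[0,0,0],[0,0,0],[0,0,0]], linear=[[0,0.1,0],[0,0.1,0],[0,0.1,0]], grip=[-1,-1,-1])

```text
t: 10.75
ee_pos: [0.5538, -0.0353, 0.2117]
orientation: [[0.987, -0.0, -0.158], [0.158, 0.0, 0.987], [-0.0, -1.0, 0.0]]
ft_force: [0.5, -0.4, 0.1]
finger_gap: -0.0004
```

Emit:
move_arm(twist=[[0,0,0],[0,0,0],[0,0,0]], linear=[[0,0.1,0],[0,0.1,0],[0,0.1,0]], grip=[-1,-1,-1])

```text
t: 11.05
ee_pos: [0.5539, -0.0353, 0.2106]
orientation: [[0.987, -0.0, -0.158], [0.158, 0.0, 0.987], [-0.0, -1.0, 0.0]]
ft_force: [-0.6, -0.9, -0.2]
finger_gap: 0.0002
```

Emit:
move_arm(twist=[[0,0,0],[0,0,0],[0,0,0]], linear=[[0,0.1,0],[0,0.1,0],[0,0.1,0]], grip=[-1,-1,-1])

```text
t: 11.35
ee_pos: [0.5539, -0.0354, 0.2099]
orientation: [[0.987, 0.0, -0.158], [0.158, 0.0, 0.987], [0.0, -1.0, -0.0]]
ft_force: [-0.8, -0.4, 1.9]
finger_gap: 0.0004
```

Contact; press on in small steps.

Emit:
move_arm(twist=[[0,0,0],[0,0,0],[0,0,0]], linear=[[0,0.1,0],[0,0.1,0],[0,0.1,0]], grip=[-1,-1,-1])

```text
t: 11.65
ee_pos: [0.5539, -0.0353, 0.2097]
orientation: [[0.987, 0.001, -0.158], [0.158, 0.0, 0.987], [0.001, -1.0, -0.0]]
ft_force: [-3.0, -0.1, 9.0]
finger_gap: 0.0
```

Emit:
move_arm(twist=[[0,0,0],[0,0,0],[0,0,0]], linear=[[0,0.1,0],[0,0.1,0],[0,0.1,0]], grip=[-1,-1,-1])

```text
t: 11.95
ee_pos: [0.5538, -0.0353, 0.2096]
orientation: [[0.987, 0.001, -0.158], [0.158, -0.0, 0.987], [0.001, -1.0, -0.0]]
ft_force: [-4.0, -0.5, 14.8]
finger_gap: 0.0006
```

Emit:
move_arm(twist=[[0,0,0],[0,0,0],[0,0,0],[0,0,0]], linear=[[0,-0.05,0],[0,-0.05,0],[0,-0.05,0],[0,-0.05,0]], grip=[-1,-1,-1,-1])

```text
t: 12.35
ee_pos: [0.5539, -0.0353, 0.2097]
orientation: [[0.987, 0.001, -0.158], [0.158, -0.0, 0.987], [0.001, -1.0, -0.0]]
ft_force: [-2.7, 0.2, 11.0]
finger_gap: -0.0002
```

Run:
```python
from est import *
from station import bot
d={n:bot.camera(n) for n in("top","side")};pickle.dump(d,open("c9.pkl","wb"))
crop(d["side"],290,400,140,230,6,"pics/s10.png")
goal([.5545,-.18,.3],9.1)
```

```text
t 12.45 p [ 0.5539 -0.0354  0.2097] ft [-3.42 -0.89 11.69] gap 2.2746540085901453e-05 jaw 9.109481848793225
twist [0.0002 0.0002 0.001 ] linear cm [ -2.22  -9.03 -14.29]
```

View pics/s10.png

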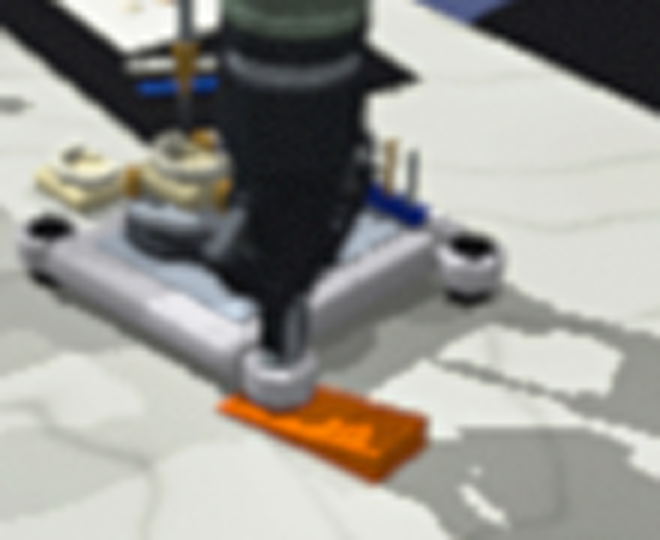

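Emit:
move_arm(twist=[[0,0,0],[0,0,0],[0,0,0],[0,0,0],[0,0,0],[0,0,0],[0,0,0],[0,0,0],[0,0,0],[0,0,0]], linear=[[0,-0.3,0],[0,-1,0],[0,-3,0],[0,-6,-2],[0,-9,-6],[0,-11,-10],[0,-13,-14],[0,-15,-18],[0,-15,-20],[0,-15,-20]], grip=[-1,-1,-1,-1,-1,-1,-1,-1,-1,-1])

```text
t: 13.45
ee_pos: [0.5855, -0.2351, 0.3577]
orientation: [[0.988, 0.0, -0.155], [0.155, -0.0, 0.988], [0.0, -1.0, -0.0]]
ft_force: [-0.0, 0.7, 0.1]
finger_gap: 0.0001
```

Run:
```python
from est import *
from station import bot
goal([.5545,-.18,.3],9.1)
d={n:bot.camera(n) for n in("top","side")};o=pickle.load(open("c0.pkl","rb"))
crop(d["side"],290,400,150,240,6,"pics/s11.png");crop(d["top"],265,405,110,210,5,"pics/t11.png")
for n,(x0,x1,y0,y1) in {"top":(270,340,112,200),"side":(290,345,160,200)}.items():
    a=cv2.cvtColor(o[n]["pixels"],cv2.COLOR_RGB2GRAY)[y0:y1,x0:x1].astype(np.float32);b=cv2.cvtColor(d[n]["pixels"],cv2.COLOR_RGB2GRAY)[y0:y1,x0:x1].astype(np.float32)
    print(n,cv2.phaseCorrelate(a,b,cv2.createHanningWindow(a.shape[::-1],cv2.CV_32F)))
```

```text
t 13.45 p [ 0.5855 -0.2351  0.3577] ft [-0.03  0.69  0.07] gap 7.665221238766506e-05 jaw 8.93058293517879
twist [ 0.0003 -0.003   0.0002] linear cm [-2.21  5.77  5.92]
top ((-0.12103193403932977, -0.11158058240784641), 0.9525222949039789)
side ((-0.053878106864484465, -0.06921508256742115), 1.0077805197238923)
```

View pics/s11.png

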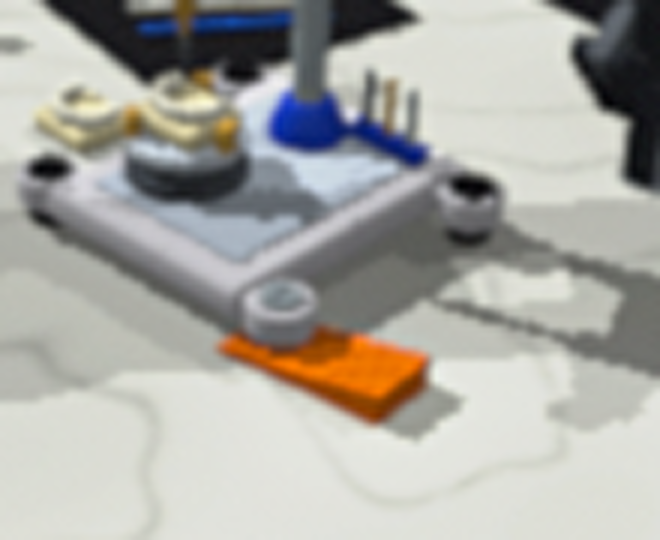

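View pics/t11.png

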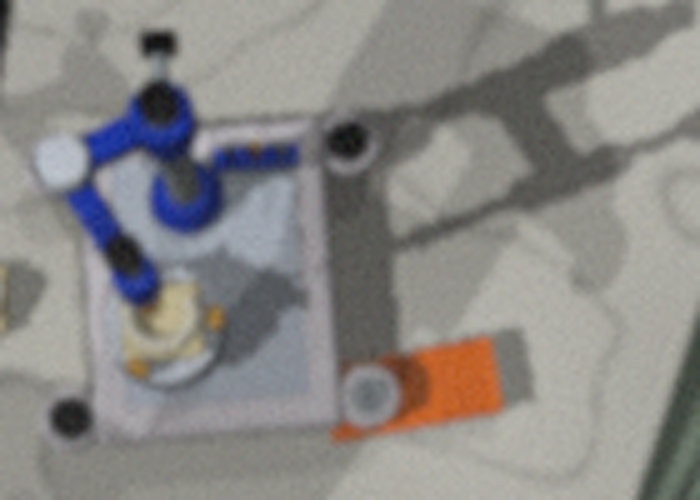

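```bash
python3 -c "
from station import bot
print(bot.job_done())"
```

```text
the job is handed in; nothing more can be done
None
```

The wedge is now jammed under the bare bolt, the corner held firm under a test press, and the job is handed in at about 13.5 s of the 54 s. No verdict was reported.

- **Wedge:** I pushed it along the bench with two nearly closed fingertips on its thick end, turning it about 3° on the way to aim at the bolt. I stopped when the push reached about 7 N. A two-camera fit put the bolt about 26 mm ahead of the wedge's centre and 2 mm off its centre line. The force between wedge and surveyor could not be read directly.
- **Test press:** With the gripper shut, I pressed on the bolt end at 9 N, then 14.8 N, then eased to 11 N. The fingertip sank only about 0.3 mm after first touching, so the corner no longer drops.
- **After moving clear:** The pictures show the wedge still under the bolt. Image matching puts the surveyor within about 0.15 pixel (under 0.5 mm) of its starting position, with no tilt to be seen. The force reading was back to noise.
- **Bystanders:** I saw nothing disturbed, but I did not check the bottles, articulator and wax knife in the last pictures. The arm passed well clear of them.

No check failed or disagreed.

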